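# Feel a stove-valve gap with the taper gauge

## Robot

A 7-joint arm with a two-finger parallel gripper is mounted at the origin on the work surface. World frame = base frame: x ahead of the robot, y to its left, z up, the work surface at z = 0. Lengths are in m, angles in rad, forces in N, time in s.
With the tool pointing down it reaches from about 0.4 to 0.85 m from the base axis. Payload 10.4 kg.
Tool frame: the origin (TCP) lies at the very end of the fingers, on their centre line; the grasp point (between the pads) lies 19 mm behind it (manip.tcp_to_grasp is the distance from the TCP to the grasp point, in m); x points along the fingers, y is the direction in which the jaws open and shut, and the axes are right-handed (so a half turn about x gives the same grasp; the last joint's range is limited). The gripper opens to 85 mm and grips with 20 to 120 N. Pads are 22 mm wide; open, the fingers measure 114 mm over their backs; the gripper's body (76 mm by 85 mm) begins 54 mm behind the grasp point. The pads swing forward as they close: fully open they stand 13 mm farther back than shut.
Start: joints at [1.279, 0.332, -0.065, 1.46, 0.022, 1.35, -0.088], TCP at [0.166, -0.603, 0.231] pointing down, gripper open.
Joint ranges: [-2.6, 2.6], [-0.5, 2.12], [-1.47, 1.34], [0.16, 2.42], [-1.27, 4.41], [0.06, 2.06], [-2.6, 2.6]. Speed limits (rad/s): [2.22, 2.22, 2.79, 2.79, 3.14, 3.14, 3.14].

## Interface

Orientations are given as a unit quaternion [x, y, z, w].
In Python, from workcell import manip, cams, hand_in gives the robot as it stands.
- The arm moves only by the shell command python3 -m handwheel 'ROWS' [FORCE]. ROWS is text: rows parted by semicolons, each of 7 numbers parted by spaces: the shift along the tool's x, y, z in mm, then the turn, a rotation vector about the tool's x, y, z in rad, then the finger opening in mm, from 0 to 85.4. A call has 1 to 8 rows; each row shifts and turns the commanded pose from where the row before left it, along the tool's axes as they then stand; what a row does not reach is not made up. A row lasts 1/10 s, in which the tool goes at most 50 mm and 8.59 degrees, less where a joint would pass 70% of its speed; a pose out of reach is approached as far as the arm can. A call with a gripper value outside its range is refused whole. The fingers move at their own pace and stop on an object; FORCE is the grip in N (left out, the last holds). Time passes only in rows, so rows that do not move let the fingers close. It gives the time, the measured TCP pose, the force and the opening at its end, in the units of the state.
- manip.get_obs(): the state, without advancing time (a new reading comes with each control period).
- cams.camera(name): name is "side" or "top" or "wrist"; returns a dict with "color" (480x640x3 uint8, blue, green, red), "depth" (480x640 float32, m along the optical axis (not along the pixel's ray), 0 where there is no reading), "camera_matrix" (3x3 intrinsics, pixels), "distortion" ([k1, k2, p1, p2, k3] as OpenCV has them; the pictures are not rectified), "origin" and "attitude" of the camera in the world; the wrist camera has in their place "T_tool_cam" (4x4, takes a point from camera to tool coordinates, whose origin is the TCP and whose axes are the tool frame's). Camera axes: x right, y down, z forward; pixel columns grow to the right and rows downward; lengths in m; the calibration is good to about 2 mm. A picture is of the moment at which its call begins: read the wrist's pose just before it.
- hand_in(): hands the job in, once; it reports no verdict.
Trained networks look in the newest picture that a camera, given by its name, has taken for a name from the list of things; names that differ only in an ending like _2 or _b are one class to them, and where a whole thing is asked for, a point or a joint stands for the part that bears it (a point fixed in the world has none). Each returns a list of dicts, best first, with "conf" (0 to 1); they miss things now and then, are a little off and sometimes report something else, mostly with a low value. They report only what shows in the picture. A call takes as long as a camera call. They do not tell look-alikes from the thing itself.
- cams.recognise(camera, thing): "box" ([left, top, width, height] in pixels, round what is visible of it).
- cams.outline_of(camera, thing): "region" (480x640 bool, what is visible of it) and "box" ([left, top, width, height] in pixels, round what is visible of it).
The state is a dict: "clock": time; "joint_pos": joint angles; "joint_velocities": joint speeds; "tau": joint torques, N m; "position": TCP position; "ee_rot": TCP orientation; "ft_force": force on the tool from outside, world axes, zero at the start; "torque": the same for the moment, N m; "grip_width": opening from 0.0 (shut) to 1.0 (fully open).
Only numpy, scipy, OpenCV 4.12 (cv2) and the standard library are available. Lean on these libraries where they do the work, as an engineer would, in place of code of your own. Each camera call takes 0.05 s, during which the arm holds its last target.

## Task

Start the gap checker by pressing its yellow key, then the blue one, then the green one, each all the way down and let up again, one at a time. Then take the orange-handled taper gauge out of its rack by the handle and slide its blade straight down between the checker's two sprung plates until it starts to drag snugly on both of them, and no deeper than that: do not force it on so that it wedges the plates apart. Finish while holding it there, gripped by the handle and still, and leave the white gauge and the other things on the bench alone.

Things in the scene. Friction and masses are not known exactly. Their poses are not given: they have to be found in the camera images.
- panel: grey flat key panel, 90 x 190 x 20 mm, fixed; origin at the middle of its underside on the bench. The three round keys stand on it in a row along its y axis, 60 mm apart, in any order.
- yellow_key_top (a point): middle of the top of the yellow round key (28 mm across, in a black ring 44 mm across), 42 mm above the bench when up and 36 mm when fully down; moves with the key
- yellow_key (a joint): how far the yellow key is pressed: 0 up, 0.006 m fully down; its spring takes 1.5 N to start and 5 N at the bottom, and returns it
- blue_key_top (a point): middle of the top of the blue round key (28 mm across, in a black ring 44 mm across), 42 mm above the bench when up and 36 mm when fully down; moves with the key
- blue_key (a joint): how far the blue key is pressed: 0 up, 0.006 m fully down; its spring takes 1.5 N to start and 5 N at the bottom, and returns it
- green_key_top (a point): middle of the top of the green round key (28 mm across, in a black ring 44 mm across), 42 mm above the bench when up and 36 mm when fully down; moves with the key
- green_key (a joint): how far the green key is pressed: 0 up, 0.006 m fully down; its spring takes 1.5 N to start and 5 N at the bottom, and returns it
- fixture: gap checker: blue base plate 100 x 120 x 20 mm, fixed, origin at the middle of its underside. On it a light aluminium head floats along the base's y axis, 7 mm either way, with hardly any force (0.1 N per mm), so the gap centres itself on the blade. Two posts (tops 88 mm above the bench, inner faces 21 to 23 mm from the middle, 36 mm along x) carry two upright steel plates.
- gap_mouth (a point): middle of the top of the gap on the floating head, 105 mm above the bench, axes as the base: the gap runs along x, plates to +y and -y. The top 10 mm are flared lead-in lips (mouth about 14 mm wide, 30 mm long in x); below, 95 to 60 mm above the bench, is the parallel gap, 3.0 to 5.0 mm wide (varies; its middle up to 1 mm towards -y). Below that, free for 29 mm to the head's floor.
- left_plate: the sprung steel plate on the +y side of the gap, 30 mm long, 6 mm thick, 60 to 105 mm above the bench. It yields along +y, up to 4 mm: spring, 4 N preload plus 20 N per mm. Friction on the blade 0.5 to 0.75: snug on both plates is a drag of 6 to 9 N, felt while the blade slides down (it eases when it stops). Origin: near the middle of the head, 20 mm above the bench
- right_plate: the sprung steel plate on the -y side of the gap, 30 mm long, 6 mm thick, 60 to 105 mm above the bench. It yields along -y, up to 4 mm: spring, 4 N preload plus 20 N per mm. Friction on the blade 0.5 to 0.75: snug on both plates is a drag of 6 to 9 N, felt while the blade slides down (it eases when it stops). Origin: near the middle of the head, 20 mm above the bench
- left_face (a point): point on the inner face of the +y plate, moving with it: 1.5 mm to +y of gap_mouth when nothing pushes the plate, at most 1.85 mm once a blade is in snugly, more if it is wedged apart; 80 mm above the bench
- rack: black gauge rack, 120 x 60 x 78 mm, fixed; origin at the middle of its underside. Two slots 60 mm apart along its x axis (30 mm either side of the middle) hold the two gauges upright, collars on the rack's top; either gauge may be in either slot.
- orange_gauge: orange-handled taper gauge, 0.08 to 0.17 kg, upright in the rack. Origin: middle of the blade's tip (8 mm above the bench when racked), z up. Steel blade z 0 to 70 mm, 16 mm wide (x), thickness (y) growing evenly from 2 mm at the tip to 7 mm; dark collar 32 x 22 mm, z 70 to 76; handle 24 mm (x) by 16 mm (y), z 76 to 131, to be gripped across its 16 mm (fingers closing along y).
- white_gauge: white-handled, otherwise equal gauge, 0.08 to 0.17 kg, upright in the rack. Origin: middle of the blade's tip (8 mm above the bench when racked), z up. Steel blade z 0 to 70 mm, 16 mm wide (x), thickness (y) growing evenly from 2 mm at the tip to 7 mm; dark collar 32 x 22 mm, z 70 to 76; handle 24 mm (x) by 16 mm (y), z 76 to 131, to be left in the rack.
- screwdriver: loose red-handled screwdriver lying on the bench near the robot, 150 mm long; leave alone
- burner: loose brass stove burner, 52 mm across, 36 mm tall; leave alone
- canister: loose red gas canister, 90 mm across, 86 mm tall; leave alone
- wrench: loose steel wrench lying on the bench beyond the checker; leave alone
Mind the look-alikes: they are no part of the job. Leave any pink, purple or turquoise look-alike of the orange_gauge alone.

How it is judged:
By the outcome, as a careful person would: the job done as asked, in the order asked, and still so for the second after the job is handed in, while the arm keeps its last pose, push and grip.
It also fails if it takes over 58 s, if anything falls off the work surface, if the arm or the gripper's body presses on something with over 40 N, if the wrist force passes 120 N, or if a joint passes its speed limit or range.

## Working session

There is one attempt and no reset: what is moved stays moved. The work goes in short steps, Python scripts to look and compute and a shell command to move; the robot and the scene stay as the last step left them, time stands still between calls to the robot, and variables do not carry over. Pictures are saved under pics/ and viewed, and the job is handed in when it is done.

```bash
ls; mkdir -p pics; python3 - <<'E'
from workcell import manip, cams
import cv2,numpy as np
o=manip.get_obs(); print({k:np.round(v,4) for k,v in o.items()}, manip.tcp_to_grasp)
for n in ["side","top","wrist"]:
    c=cams.camera(n); cv2.imwrite(f"pics/{n}0.png",c["color"])
    print(n,c["camera_matrix"].tolist(),c["distortion"],c.get("origin"),c.get("attitude"),c.get("T_tool_cam"))
E
```

```text
pics
{'clock': np.float64(0.0), 'joint_pos': array([ 1.2794,  0.3329, -0.0647,  1.4609,  0.0216,  1.3499, -0.0885]), 'joint_velocities': array([-0.0014,  0.0012,  0.0009,  0.0002, -0.0005,  0.0008, -0.0007]), 'tau': array([ 4.00000e-04, -6.25458e+01,  4.92000e-02, -3.91610e+01,
        1.61000e-02,  9.90000e-03,  0.00000e+00]), 'position': array([ 0.1659, -0.6022,  0.2305]), 'ee_rot': array([-0.7006, -0.0953,  0.7008, -0.0943]), 'ft_force': array([ 0.173 ,  0.2111, -0.2145]), 'torque': array([ 0.0264, -0.0117,  0.0133]), 'grip_width': np.float64(0.9995)} 0.0187
side [[523.3151821329371, 0.0, 318.4285960165231], [0.0, 523.3151821329371, 239.19270798861197], [0.0, 0.0, 1.0]] [-0.00747857  0.          0.          0.          0.        ] [0.23188124 0.70669847 0.84025886] [-0.18863998  0.90823133 -0.36516823  0.07863186] None
top [[512.1687304547646, 0.0, 325.9186584467845], [0.0, 512.1687304547646, 238.7671211496524], [0.0, 0.0, 1.0]] [-0.1136282  0.         0.         0.         0.       ] [0.30283929 0.02649161 1.26871894] [-0.69436798  0.71384079 -0.06027689  0.06819915] None
wrist [[393.58017477958555, 0.0, 322.0220836732403], [0.0, 393.58017477958555, 236.95494055628575], [0.0, 0.0, 1.0]] [-0.06661814  0.          0.          0.          0.        ] None None [[ 4.58738310e-06 -3.23811187e-01  9.46121723e-01 -1.42535145e-01]
 [ 9.99999981e-01  1.87002235e-04  5.91530996e-05  9.43343576e-04]
 [-1.96081312e-04  9.46121705e-01  3.23811182e-01 -8.34878475e-02]
 [ 0.00000000e+00  0.00000000e+00  0.00000000e+00  1.00000000e+00]]
```

View pics/top0.png

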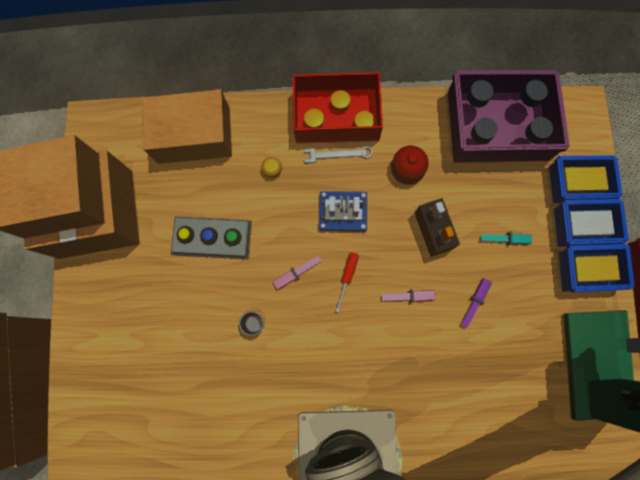

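View pics/side0.png

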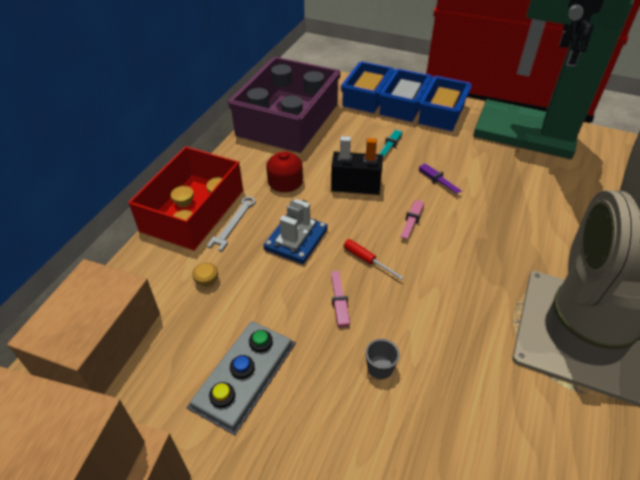

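View pics/wrist0.png

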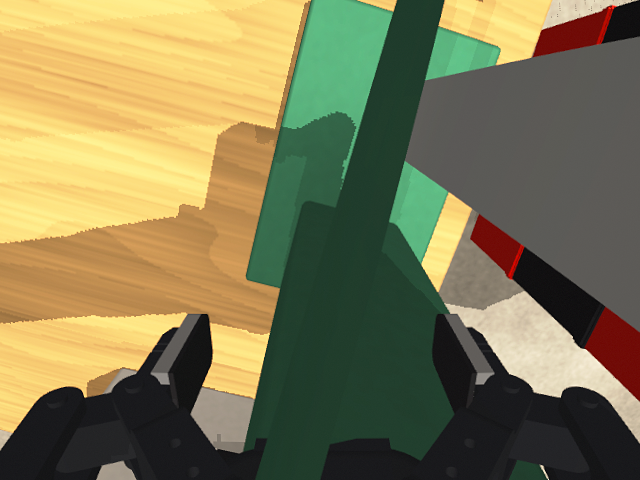

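The top view shows the keys in the order yellow (184,234), blue (208,235), green (232,236). The checker is at (343,210), and the rack at (437,226) has white in the far slot and orange at about (448,232). Next I'll measure.

```bash
cat > h.py <<'E'
from workcell import manip, cams
import cv2,numpy as np
from scipy.spatial.transform import Rotation as R
def snap(n):
    o=manip.get_obs() if n=="wrist" else None
    c=cams.camera(n)
    if n=="wrist":
        T=np.eye(4);T[:3,:3]=R.from_quat(o["ee_rot"]).as_matrix();T[:3,3]=o["position"]
        c["T"]=T@np.array(c["T_tool_cam"])
    else:
        T=np.eye(4);T[:3,:3]=R.from_quat(c["attitude"]).as_matrix();T[:3,3]=c["origin"];c["T"]=T
    c["K"]=np.array(c["camera_matrix"]);c["D"]=np.array(c["distortion"]);return c
def rays(c,uv):
    p=cv2.undistortPoints(np.array(uv,float).reshape(-1,1,2),c["K"],c["D"]).reshape(-1,2)
    return np.c_[p,np.ones(len(p))]
def cloud(c,mask=None):
    d=c["depth"]; m=d>0
    if mask is not None:m=m&mask
    v,u=np.nonzero(m); r=rays(c,np.c_[u,v])*d[v,u][:,None]
    return r@c["T"][:3,:3].T+c["T"][:3,3], np.c_[u,v]
def onz(c,uv,z):
    r=rays(c,uv)@c["T"][:3,:3].T; o=c["T"][:3,3]
    return o+r*((z-o[2])/r[:,2])[:,None]
def tri(c1,uv1,c2,uv2):
    A=[];b=[]
    for c,uv in((c1,uv1),(c2,uv2)):
        d=rays(c,[uv])[0]@c["T"][:3,:3].T; d/=np.linalg.norm(d);P=np.eye(3)-np.outer(d,d)
        A.append(P);b.append(P@c["T"][:3,3])
    return np.linalg.lstsq(np.vstack(A),np.hstack(b),rcond=None)[0]
def proj(c,p):
    T=np.linalg.inv(c["T"]);return cv2.projectPoints(np.array(p,float).reshape(-1,3),cv2.Rodrigues(T[:3,:3])[0],T[:3,3],c["K"],c["D"])[0].reshape(-1,2)
E
python3 - <<'E'
from h import *
np.set_printoptions(precision=4,suppress=True)
cs={n:snap(n) for n in("top","side")}
for t in ["yellow_key_top","blue_key_top","green_key_top","panel","fixture","gap_mouth","left_plate","right_plate","rack","orange_gauge","white_gauge","screwdriver","burner","canister","wrench"]:
  for n,c in cs.items():
    try: r=cams.outline_of(n,t)
    except Exception as e: print(t,n,e);continue
    for q in r[:2]:
      P,uv=cloud(c,q["region"])
      if len(P)==0: print(t,n,"nodepth");continue
      s=P[P[:,2]>P[:,2].max()-.006]
      print(t,n,round(q["conf"],2),q["box"],"c",uv.mean(0).round(1),"med",np.median(P,0),"zmax",P[:,2].max().round(4),"top",s.mean(0),len(P))
E
```

```text
yellow_key_top side 0.73 [211.3, 380.9, 18.2, 19.4] c [221.2 392. ] med [0.5502 0.3899 0.0416] zmax 0.0454 top [0.5513 0.3895 0.0421] 222
yellow_key_top side 0.29 [262.8, 198.8, 66.8, 65.8] c [295.8 233.7] med [0.5912 0.0158 0.0276] zmax 0.1074 top [ 0.603  -0.01    0.1042] 2421
blue_key_top top 0.58 [201.7, 232.6, 10.8, 8.2] c [207.4 234.6] med [0.5477 0.3296 0.0405] zmax 0.0477 top [0.5473 0.3283 0.0436] 82
blue_key_top top 0.43 [335.7, 252.8, 23.6, 56.3] c [349.  269.6] med [ 0.458  -0.0179  0.0221] zmax 0.0318 top [ 0.4644 -0.0197  0.0274] 275
blue_key_top side 0.46 [234.5, 358.2, 15.3, 15.6] c [241.2 364.4] med [0.5453 0.3316 0.0419] zmax 0.0452 top [0.5461 0.3303 0.0422] 193
green_key_top top 0.59 [337.1, 196.6, 4.9, 16.1] c [340.1 203.8] med [0.6064 0.0012 0.0805] zmax 0.1067 top [0.6038 0.0008 0.1026] 96
green_key_top top 0.53 [225.2, 235.6, 12.4, 5.3] c [231.8 235.6] med [0.5431 0.2683 0.0406] zmax 0.0459 top [0.5425 0.2694 0.0422] 96
green_key_top side 0.51 [253.2, 330.1, 12.2, 15.0] c [260. 338.] med [0.5405 0.2718 0.0419] zmax 0.046 top [0.5417 0.2701 0.0423] 174
green_ke
[... 4331 characters left out ...]
 top [0.7218 0.1729 0.0362] 481
canister top 0.69 [390.0, 147.6, 38.7, 36.4] c [409.5 164.6] med [ 0.7032 -0.1733  0.0665] zmax 0.0893 top [ 0.7141 -0.1784  0.0855] 1126
canister side 0.61 [266.0, 152.3, 37.6, 38.1] c [284.1 171.8] med [ 0.7016 -0.1544  0.058 ] zmax 0.0889 top [ 0.7134 -0.1778  0.086 ] 1270
wrench top 0.96 [305.7, 145.6, 66.0, 17.8] c [336.8 154.2] med [0.7573 0.0056 0.006 ] zmax 0.0136 top [0.7559 0.0112 0.0092] 443
wrench side 0.85 [206.1, 197.8, 47.0, 54.9] c [231.1 224.6] med [0.7569 0.0144 0.0073] zmax 0.0128 top [0.7564 0.014  0.0084] 535
wrench side 0.62 [188.1, 323.7, 108.8, 108.1] c [241.3 380.8] med [0.5286 0.3525 0.0197] zmax 0.0335 top [0.5652 0.367  0.0315] 4145
```

```bash
cat >> h.py <<'E'
def pose():
    o=manip.get_obs();return o["position"],R.from_quat(o["ee_rot"]),o
def plan(p,yaw=None,deg=True):
    """deltas in tool axes to reach TCP p, tool down; yaw=direction (deg) of tool y in world, mod 180"""
    x,r,o=pose();M=r.as_matrix()
    print("clk",o["clock"],"pos",x.round(4),"F",np.round(o["ft_force"],2),"q",np.round(o["joint_pos"],2))
    print("tool y yaw",np.degrees(np.arctan2(M[1,1],M[0,1])).round(2),"x",M[:,0].round(3))
    if p is not None: print("shift mm",(M.T@(np.array(p)-x)*1e3).round(1))
    if yaw is not None:
        for y in(yaw,yaw+180):
            y=np.radians(y);Y=np.array([np.cos(y),np.sin(y),0]);X=np.array([0,0,-1.]);N=np.c_[X,Y,np.cross(X,Y)]
            rv=R.from_matrix(M.T@N).as_rotvec();print("rotvec",rv.round(4),"deg",np.degrees(np.linalg.norm(rv)).round(1))
E
python3 - <<'E'
from h import *
print(pose()[1].as_matrix().round(3))
plan([.47,-.30,.32],107.5)
E
```

```text
[[ 0.     0.266 -0.964]
 [-0.    -0.964 -0.266]
 [-1.     0.    -0.   ]]
clk 1.75 pos [ 0.166  -0.6026  0.2313] F [0.   0.07 0.19] q [ 1.28  0.33 -0.06  1.46  0.02  1.35 -0.09]
tool y yaw -74.6 x [ 0. -0. -1.]
shift mm [ -88.7 -211.  -373.4]
rotvec [ 3.1049e+00 -2.0000e-04  1.0000e-04] deg 177.9
rotvec [-0.0367 -0.     -0.0001] deg 2.1
```

```bash
python3 - <<'E'
from h import *
np.set_printoptions(precision=3,suppress=True)
c=snap("wrist")
T=c["T"]
for uv in [(400,50),(330,200),(350,100),(300,250),(400,250),(300,350),(550,120),(600,250),(420,100),(350,400),(300,50),(150,100),(470,80)]:
    d=c["depth"][uv[1],uv[0]]; print(uv,d,(T[:3,:3]@(rays(c,[uv])[0]*d)+T[:3,3]))
c=snap("side")
P,uv=cloud(c)
m=(P[:,1]<-.3)&(P[:,0]<.5)&(P[:,2]>.04)&(P[:,0]>0)
for lo in np.arange(.04,.6,.05):
    k=m&(P[:,2]>lo)&(P[:,2]<lo+.05)
    if k.sum(): print(lo,k.sum(),P[k].min(0),P[k].max(0),uv[k].min(0),uv[k].max(0))
E
```

```text
(400, 50) 0.0 [ 0.247 -0.581  0.374]
(330, 200) 0.35336882 [ 0.169 -0.61   0.029]
(350, 100) 0.32369098 [ 0.255 -0.603  0.031]
(300, 250) 0.22904994 [ 0.165 -0.591  0.16 ]
(400, 250) 0.28074643 [ 0.165 -0.662  0.111]
(300, 350) 0.0 [ 0.247 -0.581  0.374]
(550, 120) 0.05893113 [ 0.254 -0.616  0.312]
(600, 250) 0.0 [ 0.247 -0.581  0.374]
(420, 100) 0.14275461 [ 0.258 -0.616  0.223]
(350, 400) 0.0 [ 0.247 -0.581  0.374]
(300, 50) 0.31336784 [ 0.282 -0.553  0.028]
(150, 100) 0.3515796 [ 0.209 -0.429  0.001]
(470, 80) 0.09662459 [ 0.262 -0.616  0.27 ]
0.04 3606 [ 0.    -1.125  0.04 ] [ 0.5   -0.542  0.09 ] [414  18] [620 140]
0.09 1985 [ 0.    -1.126  0.09 ] [ 0.5   -0.577  0.14 ] [461   3] [627 123]
0.13999999999999999 1394 [ 0.    -1.121  0.14 ] [ 0.499 -0.578  0.19 ] [464   0] [634 106]
0.19 1090 [ 0.    -1.122  0.19 ] [ 0.265 -0.579  0.24 ] [519   0] [638  87]
0.24 1266 [ 0.074 -0.67   0.24 ] [ 0.265 -0.543  0.29 ] [524  28] [614  68]
0.29 1595 [ 0.074 -0.654  0.29 ] [ 0.28  -0.526  0.34 ] [526  10] [623  50]
0.33999999999999997 2038 [ 0.073 -0.603  0.34 ] [ 0.28  -0.531  0.39 ] [528   0] [633  29]
0.38999999999999996 37 [ 0.077 -0.6    0.39 ] [ 0.157 -0.565  0.395] [591   0] [632   2]
```

```bash
python3 -m handwheel '0 -36 -10 0 0 0 85; 0 -36 -10 0 0 0 85; 0 -36 -10 0 0 0 85; 0 -36 -10 0 0 0 85; -40 0 0 0 0 0 85; -40 0 0 0 0 0 85'; python3 - <<'E'
from h import *
plan([.59,-.22,.33],107.5)
E
```

```text
clock: 2.45
position: [0.1658, -0.4509, 0.3111]
ee_rot: [-0.7, -0.096, 0.701, -0.094]
ft_force: [0.4, -1.0, -0.0]
grip_width: 0.994
clk 2.45 pos [ 0.1658 -0.4509  0.3111] F [ 0.39 -0.95 -0.05] q [ 1.24 -0.01 -0.12  1.69 -0.    1.47 -0.18]
tool y yaw -74.55 x [-0.002  0.003 -1.   ]
shift mm [ -18.9 -109.6 -470.4]
rotvec [ 3.1058e+00  5.0000e-03 -1.1000e-03] deg 178.0
rotvec [-0.0357  0.0007  0.0032] deg 2.1
```

```bash
python3 -m handwheel '-2 -11 -47 -0.0036 0 0 40; -2 -11 -47 -0.0036 0 0 40; -2 -11 -47 -0.0036 0 0 40; -2 -11 -47 -0.0036 0 0 40; -2 -11 -47 -0.0036 0 0 40; -2 -11 -47 -0.0036 0 0 40; -2 -11 -47 -0.0036 0 0 40; -2 -11 -47 -0.0036 0 0 40'; python3 -m handwheel '-2 -11 -47 -0.0036 0 0 0; -2 -11 -47 -0.0036 0 0 0; 0 0 0 0 0 0 0; 0 0 0 0 0 0 0';python3 - <<'E'
from h import *
plan([.59,-.22,.33],107.5)
c=snap("wrist");cv2.imwrite("pics/w1.png",c["color"])
import pickle;pickle.dump(c,open("w1.pkl","wb"))
for t in ["orange_gauge","white_gauge","rack","fixture"]:
    for q in cams.outline_of("wrist",t)[:2]:
        P,uv=cloud(c,q["region"]);s=P[P[:,2]>P[:,2].max()-.006]
        print(t,q["conf"],q["box"],s.mean(0).round(4),P[:,2].max())
E
```

```text
clock: 3.25
position: [0.5045, -0.2631, 0.3277]
ee_rot: [0.7, 0.104, -0.699, 0.105]
ft_force: [-0.3, -1.0, 0.2]
grip_width: 0.474
clock: 3.65
position: [0.5871, -0.2144, 0.3306]
ee_rot: [-0.699, -0.108, 0.699, -0.108]
ft_force: [-0.7, 0.4, 0.4]
grip_width: 0.001
clk 3.65 pos [ 0.5871 -0.2144  0.3306] F [-0.66  0.39  0.45] q [ 0.66  0.35 -0.52  1.27  0.17  1.57 -1.1 ]
tool y yaw -72.41 x [-0.001  0.001 -1.   ]
shift mm [ 0.6  6.3 -1.1]
rotvec [-3.1399e+00 -1.6000e-03  8.0000e-04] deg 179.9
rotvec [0.0016 0.0005 0.001 ] deg 0.1
orange_gauge 0.89 [320.8, 242.0, 18.4, 47.2] [ 0.523  -0.2443  0.1383] 0.14085110162973374
orange_gauge 0.87 [188.6, 292.0, 102.3, 35.5] [ 0.3886 -0.1763  0.0204] 0.02441965039729027
white_gauge 0.87 [319.3, 184.8, 27.3, 46.7] [ 0.58   -0.2271  0.1383] 0.141787911118608
rack 0.81 [302.3, 162.7, 58.2, 117.9] [ 0.5675 -0.2306  0.0795] 0.08511495035623196
rack 0.5 [321.1, 186.5, 22.4, 42.4] [ 0.5801 -0.2269  0.1383] 0.141787911118608
fixture 0.7 [85.2, 45.9, 134.8, 122.2] [ 0.6058 -0.0079  0.1036] 0.10682766883799832
fixture 0.52 [102.4, 91.6, 33.1, 33.1] [ 0.6056 -0.0026  0.1034] 0.10682766883799832
```

View pics/w1.png

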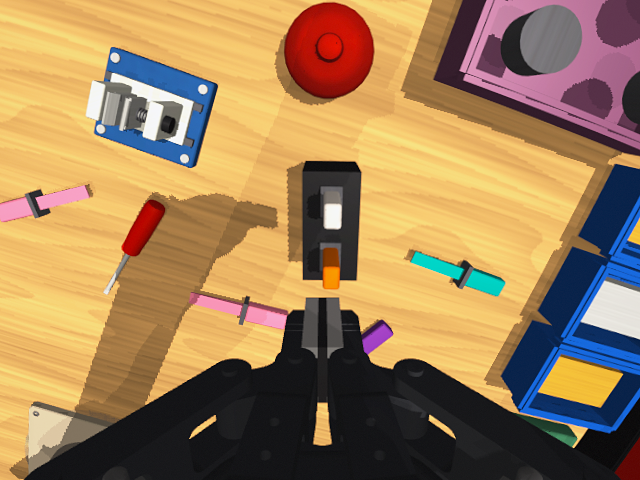

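Wrist view: the rack is upright at (331,222), with white at (331,215) and orange at (331,272). The checker is at (155,107). Next, the checker's yaw and the keys.

```bash
python3 - <<'E'
from h import *
import pickle
c=pickle.load(open("w1.pkl","rb"))
P=onz(c,[(115,57),(203,90),(185,158),(100,129)],.02);print(P.round(4),P.mean(0))
for a,b in((0,1),(3,2),(0,3),(1,2)):
    d=P[b]-P[a];print(np.linalg.norm(d).round(3),np.degrees(np.arctan2(d[1],d[0])).round(1))
k=np.array([[.551,.3895],[.5465,.3297],[.542,.2698]]);d=k[0]-k[2];print(np.linalg.norm(d),np.degrees(np.arctan2(d[1],d[0])))
plan([.645,0,.32],83)
plan([.543,.15,.20],83)
E
```

```text
[[ 0.6476  0.0399  0.02  ]
 [ 0.6415 -0.0611  0.02  ]
 [ 0.5626 -0.0573  0.02  ]
 [ 0.5663  0.0444  0.02  ]] [ 0.60447783 -0.00852692  0.02      ]
0.101 -93.5
0.102 -92.0
0.081 176.8
0.079 177.3
0.12003786902473738 85.70013717980794
clk 3.9 pos [ 0.5856 -0.2167  0.3318] F [-0.44  0.14 -0.04] q [ 0.66  0.34 -0.51  1.27  0.17  1.57 -1.1 ]
tool y yaw -72.66 x [ 0.    -0.001 -1.   ]
shift mm [  11.6 -189.1 -121.3]
rotvec [-2.7167e+00  1.5000e-03 -4.0000e-04] deg 155.7
rotvec [ 4.249e-01 -3.000e-04 -1.100e-03] deg 24.3
clk 3.9 pos [ 0.5856 -0.2167  0.3318] F [-0.44  0.14 -0.04] q [ 0.66  0.34 -0.51  1.27  0.17  1.57 -1.1 ]
tool y yaw -72.66 x [ 0.    -0.001 -1.   ]
shift mm [ 131.4 -362.9  -68.6]
rotvec [-2.7167e+00  1.5000e-03 -4.0000e-04] deg 155.7
rotvec [ 4.249e-01 -3.000e-04 -1.100e-03] deg 24.3
```

```bash
python3 -m handwheel '2 -38 -24 0.07 0 0 0; 2 -38 -21 0.07 0 0 0; 2 -38 -18 0.07 0 0 0; 2 -38 -15 0.07 0 0 0; 2 -38 -12 0.07 0 0 0; 0 0 0 0 0 0 0; 0 0 0 0 0 0 0';python3 - <<'E'
from h import *
import pickle
plan([.543,.27,.12])
c=snap("wrist");cv2.imwrite("pics/w2.png",c["color"]);pickle.dump(c,open("w2.pkl","wb"))
E
```

```text
clock: 4.6
position: [0.6432, -0.012, 0.3215]
ee_rot: [0.707, -0.016, -0.707, -0.015]
ft_force: [0.4, -0.9, -0.2]
grip_width: -0.003
clk 4.6 pos [ 0.6432 -0.012   0.3215] F [ 0.39 -0.86 -0.2 ] q [ 0.33  0.4  -0.55  1.23  0.2   1.57 -1.8 ]
tool y yaw -92.51 x [ 0.    -0.001 -1.   ]
shift mm [ 201.4 -277.4  112.5]
```

View pics/w2.png

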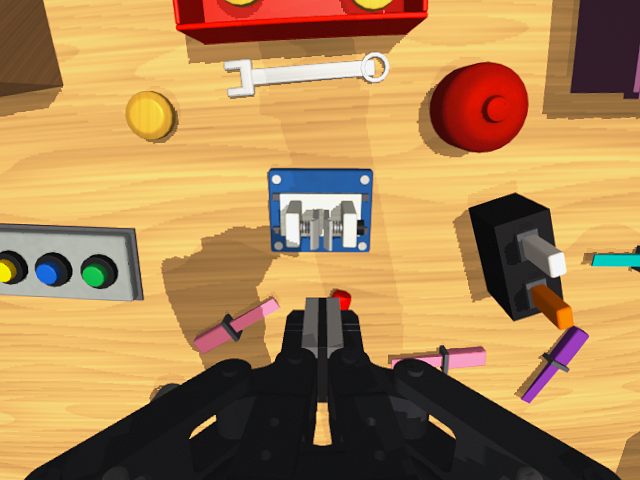

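```bash
python3 - <<'E'
from h import *
import pickle
c=pickle.load(open("w2.pkl","rb"))
im=c["color"]
cv2.imwrite("pics/w2z.png",cv2.resize(im[160:262,260:380],None,fx=6,fy=5.8,interpolation=cv2.INTER_CUBIC)[:600])
h=cv2.cvtColor(im,cv2.COLOR_BGR2HSV)
m=((h[...,0]>100)&(h[...,0]<125)&(h[...,1]>120)).astype(np.uint8);m[:,:250]=0;m[:,390:]=0;m[:150]=0;m[270:]=0
v,u=np.nonzero(m);P=onz(c,np.c_[u,v],.02)[:,:2]
r=cv2.minAreaRect(P.astype(np.float32)*1000);print(r)
Pk=onz(c,[(12,268),(50,269),(97,271)],.042);print(Pk.round(4))
P,uv=cloud(c);k=(uv[:,0]>265)&(uv[:,0]<375)&(uv[:,1]>165)&(uv[:,1]<255)&(P[:,2]>.098)&(P[:,2]<.112)
for s in P[k]-0: pass
a=np.radians(-2.7);Rm=np.array([[np.cos(a),np.sin(a)],[-np.sin(a),np.cos(a)]])
q=P[k][:,:2]@Rm.T
hh,e=np.histogram(q[:,1],bins=np.arange(q[:,1].min()-.001,q[:,1].max()+.002,.001));print(q.min(0),q.max(0),P[k][:,2].mean());print(list(zip((e[:-1]*1e3).round(1),hh)))
E
```

```text
((606.7389526367188, -9.17215347290039), (117.99125671386719, 99.03447723388672), 87.484130859375)
[[0.5591 0.3698 0.042 ]
 [0.5561 0.3198 0.042 ]
 [0.5514 0.2605 0.042 ]]
[0.59028748 0.00834234] [0.62084981 0.02875389] 0.10246745200054674
[(np.float64(7.3), np.int64(0)), (np.float64(8.3), np.int64(30)), (np.float64(9.3), np.int64(32)), (np.float64(10.3), np.int64(37)), (np.float64(11.3), np.int64(37)), (np.float64(12.3), np.int64(36)), (np.float64(13.3), np.int64(19)), (np.float64(14.3), np.int64(0)), (np.float64(15.3), np.int64(0)), (np.float64(16.3), np.int64(0)), (np.float64(17.3), np.int64(0)), (np.float64(18.3), np.int64(0)), (np.float64(19.3), np.int64(0)), (np.float64(20.3), np.int64(0)), (np.float64(21.3), np.int64(8)), (np.float64(22.3), np.int64(30)), (np.float64(23.3), np.int64(30)), (np.float64(24.3), np.int64(31)), (np.float64(25.3), np.int64(32)), (np.float64(26.3), np.int64(30)), (np.float64(27.3), np.int64(30)), (np.float64(28.3), np.int64(2)), (np.float64(29.3), np.int64(0))]
```

View pics/w2z.png

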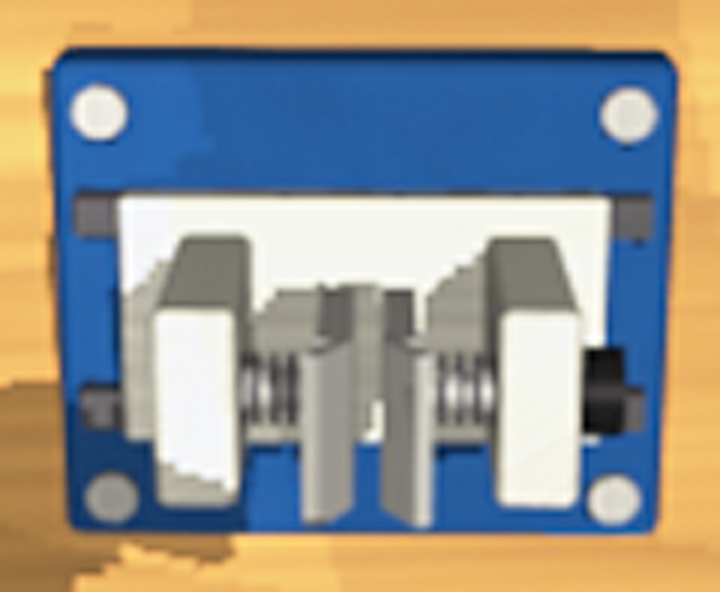

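```bash
python3 -m handwheel '0 -45 10 0 0 0 0; 10 -45 10 0 0 0 0; 10 -45 10 0 0 0 0; 10 -45 10 0 0 0 0; 10 -45 10 0 0 0 0; 10 -44 8 0 0 0 0; 20 -40 8 0 0 0 0; 0 0 0 0 0 0 0';python3 - <<'E'
from h import *
import pickle
plan([.55,.3895,.07])
c=snap("wrist");cv2.imwrite("pics/w3.png",c["color"]);pickle.dump(c,open("w3.pkl","wb"))
for t in ["yellow_key_top","blue_key_top","green_key_top"]:
    for q in cams.outline_of("wrist",t)[:2]:
        P,uv=cloud(c,q["region"]);s=P[P[:,2]>.039]
        print(t,q["conf"],q["box"],s.mean(0).round(4),P[:,2].max())
E
```

```text
clock: 5.45
position: [0.5883, 0.3037, 0.2486]
ee_rot: [-0.705, 0.013, 0.708, 0.014]
ft_force: [-0.9, -0.4, 0.0]
grip_width: 0.001
clk 5.45 pos [0.5883 0.3037 0.2486] F [-0.9  -0.45  0.04] q [-0.1   0.49 -0.65  1.29  0.28  1.46 -2.33]
tool y yaw -92.22 x [-0.004  0.001 -1.   ]
shift mm [178.8 -84.1  40.8]
yellow_key_top 0.78 [219.8, 224.2, 31.2, 27.4] [0.5552 0.3875 0.0416] 0.0439685340917082
yellow_key_top 0.26 [348.2, 225.9, 27.8, 28.3] [0.546  0.269  0.0416] 0.04398523755085759
blue_key_top 0.73 [281.3, 223.4, 30.6, 29.1] [0.5506 0.3278 0.0415] 0.04387335518551977
green_key_top 0.83 [346.2, 227.1, 26.2, 26.6] [0.5458 0.269  0.0416] 0.04398523755085759
```

View pics/w3.png

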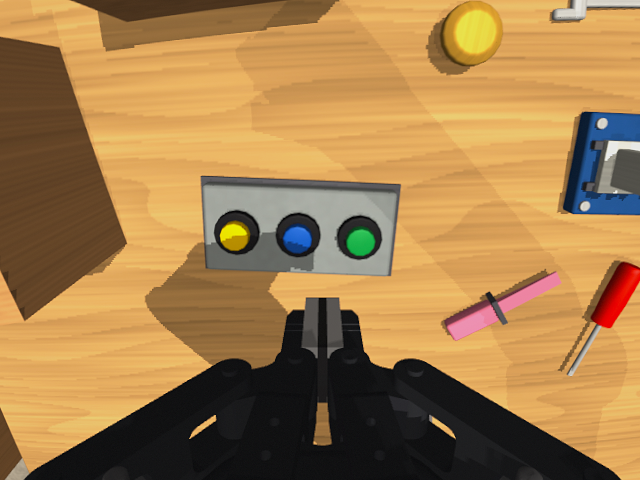

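```bash
python3 -m handwheel '40 -21 9 0 0 0 0; 46 -21 9 0 0 0 0; 46 -21 10 0 0 0 0; 46 -21 10 0 0 0 0; 0 0 0 0 0 0 0; 0 0 0 0 0 0 0';python3 - <<'E'
from h import *
plan([.553,.3885,.035])
E
```

```text
clock: 6.25
position: [0.5591, 0.3816, 0.0773]
ee_rot: [0.707, -0.017, -0.707, -0.016]
ft_force: [0.8, 0.6, 1.0]
grip_width: -0.004
clk 6.25 pos [0.5591 0.3816 0.0773] F [0.81 0.6  1.05] q [-0.24  0.64 -0.61  1.45  0.38  1.17 -2.53]
tool y yaw -92.69 x [-0.    -0.001 -1.   ]
shift mm [42.3 -6.6  6.4]
```

```bash
python3 -m handwheel '0 0 0 -0.14 0 0 0; 0 0 0 -0.14 0 0 0; 0 0 0 -0.14 0 0 0; 0 0 0 -0.14 0 0 0; 0 0 0 0 0 0 0';python3 - <<'E'
from h import *
plan([.553,.3885,.046])
E
```

```text
clock: 6.75
position: [0.561, 0.3816, 0.0799]
ee_rot: [0.685, 0.18, -0.683, 0.179]
ft_force: [0.4, 0.3, -0.2]
grip_width: -0.003
clk 6.75 pos [0.561  0.3816 0.0799] F [ 0.4   0.3  -0.16] q [-0.17  0.67 -0.72  1.44  0.46  1.2  -2.01]
tool y yaw -60.59 x [ 0.004  0.001 -1.   ]
shift mm [33.9 -9.9  3.7]
```

```bash
python3 -m handwheel '17 -5 2 0 0 0 0; 17 -5 2 0 0 0 0; 0 0 0 0 0 0 0; 0 0 0 0 0 0 0';python3 - <<'E'
from h import *
plan([.553,.3885,.035])
E
```

```text
clock: 7.15
position: [0.549, 0.39, 0.0427]
ee_rot: [-0.683, -0.18, 0.684, -0.18]
ft_force: [0.4, -0.2, 0.5]
grip_width: -0.001
clk 7.15 pos [0.549  0.39   0.0427] F [ 0.4  -0.24  0.49] q [-0.19  0.7  -0.71  1.48  0.48  1.14 -2.04]
tool y yaw -60.53 x [-0.001 -0.001 -1.   ]
shift mm [ 7.7  3.3 -2.8]
```

```bash
python3 -m handwheel '4 0 0 0 0 0 0; 4 0 0 0 0 0 0; 2 0 0 0 0 0 0; 0 0 0 0 0 0 0; 0 0 0 0 0 0 0';python3 -c "
from h import *
plan(None)"
```

```text
clock: 7.65
position: [0.5499, 0.3905, 0.0359]
ee_rot: [0.684, 0.18, -0.683, 0.18]
ft_force: [-7.9, -5.4, 21.7]
grip_width: -0.001
clk 7.65 pos [0.5499 0.3905 0.0359] F [-7.89 -5.37 21.73] q [-0.2   0.71 -0.7   1.48  0.49  1.13 -2.05]
tool y yaw -60.52 x [ 0.002  0.    -1.   ]
```

```bash
python3 -m handwheel '-20 0 0 0 0 0 0; -10 0 0 0 0 0 0; 0 17 11 0 0 0 0; 0 17 11 0 0 0 0; 0 17 11 0 0 0 0; 0 0 0 0 0 0 0; 0 0 0 0 0 0 0';python3 -c "
from h import *
plan([.5475,.329,.043])"
```

```text
clock: 8.35
position: [0.5463, 0.3292, 0.0633]
ee_rot: [0.684, 0.18, -0.684, 0.18]
ft_force: [-0.1, -0.1, 0.4]
grip_width: 0.001
clk 8.35 pos [0.5463 0.3292 0.0633] F [-0.14 -0.08  0.42] q [-0.07  0.61 -0.73  1.57  0.44  1.13 -1.96]
tool y yaw -60.56 x [ 0.  0. -1.]
shift mm [20.3  0.8 -1. ]
```

```bash
python3 -m handwheel '19 1 -1 0 0 0 0; 4 0 0 0 0 0 0; 4 0 0 0 0 0 0; 2 0 0 0 0 0 0; 0 0 0 0 0 0 0; 0 0 0 0 0 0 0';python3 -c "
from h import *
plan(None)"
```

```text
clock: 8.95
position: [0.5469, 0.3297, 0.036]
ee_rot: [-0.684, -0.18, 0.684, -0.18]
ft_force: [-8.0, -5.3, 20.7]
grip_width: -0.002
clk 8.95 pos [0.5469 0.3297 0.036 ] F [-7.97 -5.31 20.67] q [-0.09  0.65 -0.72  1.59  0.46  1.09 -1.98]
tool y yaw -60.46 x [-0.    -0.001 -1.   ]
```

Blue has bottomed at z = 0.036. Green is next, by the same shift.

```bash
python3 -m handwheel '-20 0 0 0 0 0 0; -10 0 0 0 0 0 0; 0 17 11 0 0 0 0; 0 17 11 0 0 0 0; 0 16 11 0 0 0 0; 0 0 0 0 0 0 0; 0 0 0 0 0 0 0';python3 -c "
from h import *
plan([.543,.2695,.043])"
```

```text
clock: 9.65
position: [0.5433, 0.2694, 0.0642]
ee_rot: [0.684, 0.18, -0.684, 0.18]
ft_force: [-0.1, 1.1, 0.6]
grip_width: -0.001
clk 9.65 pos [0.5433 0.2694 0.0642] F [-0.14  1.06  0.63] q [ 0.04  0.55 -0.74  1.66  0.41  1.09 -1.88]
tool y yaw -60.53 x [ 0.  0. -1.]
shift mm [21.2 -0.2  0.2]
```

```bash
python3 -m handwheel '20 0 0 0 0 0 0; 4 0 0 0 0 0 0; 4 0 0 0 0 0 0; 2 0 0 0 0 0 0; 0 0 0 0 0 0 0; 0 0 0 0 0 0 0';python3 -c "
from h import *
plan(None)"; python3 -m handwheel '-30 0 0 0 0 0 0; -50 0 0 0 0 0 0; -50 0 0 0 0 0 0; -50 0 0 0 0 0 0; -50 0 0 0 0 0 0;0 0 0 0 0 0 0'; python3 - <<'E'
from h import *
plan([.521,-.243,.28],107.5)
c=snap("top");cv2.imwrite("pics/t2.png",c["color"][140:340,140:480].repeat(2,0).repeat(2,1))
E
```

```text
clock: 10.25
position: [0.5426, 0.2703, 0.036]
ee_rot: [-0.684, -0.18, 0.684, -0.18]
ft_force: [-8.3, -3.5, 16.3]
grip_width: -0.001
clk 10.25 pos [0.5426 0.2703 0.036 ] F [-8.3  -3.53 16.32] q [ 0.03  0.58 -0.73  1.68  0.44  1.05 -1.9 ]
tool y yaw -60.44 x [-0. -0. -1.]
clock: 10.85
position: [0.5449, 0.2718, 0.2723]
ee_rot: [0.688, 0.181, -0.68, 0.179]
ft_force: [-0.9, 0.5, 0.0]
grip_width: -0.0
clk 10.85 pos [0.5449 0.2718 0.2723] F [-0.88  0.48  0.01] q [ 0.08  0.38 -0.82  1.42  0.28  1.45 -1.78]
tool y yaw -60.45 x [ 0.01   0.005 -1.   ]
shift mm [-10.5 436.1 274.6]
rotvec [-2.9313e+00 -9.0000e-04 -1.6100e-02] deg 168.0
rotvec [ 0.2102 -0.0109  0.0006] deg 12.1
```

View pics/t2.png

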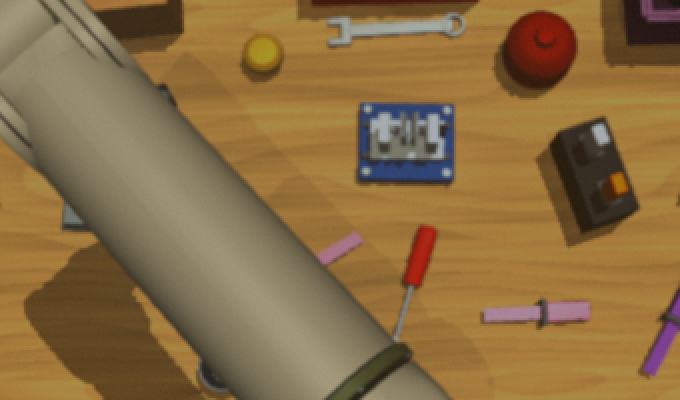

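```bash
python3 -m handwheel '-3 36 23 0 0 0 60; -3 36 23 0 0 0 60; -3 36 23 0 0 0 60; -3 36 23 0 0 0 60; 0 36 23 0 0 0 60; 0 36 23 0 0 0 60; 0 36 23 0 0 0 60; 0 36 23 0 0 0 60'; python3 -m handwheel '0 36 23 0 0 0 50; 0 36 23 0 0 0 50;0 36 23 0 0 0 50;0 33 22 0 0 0 50;0 0 0 0.07 0 0 50; 0 0 0 0.14 0 0 50; 0 0 0 0 0 0 50; 0 0 0 0 0 0 50'; python3 - <<'E'
from h import *
import pickle
plan([.521,-.243,.28],107.5)
c=snap("wrist");cv2.imwrite("pics/w4.png",c["color"]);pickle.dump(c,open("w4.pkl","wb"))
for t in ["orange_gauge","white_gauge"]:
    for q in cams.outline_of("wrist",t)[:2]:
        P,uv=cloud(c,q["region"]);s=P[P[:,2]>.13]
        print(t,q["conf"],q["box"],s.mean(0).round(4),s.min(0),s.max(0))
E
```

```text
clock: 11.7
position: [0.5242, -0.0734, 0.2756]
ee_rot: [-0.683, -0.18, 0.684, -0.18]
ft_force: [0.5, 0.5, 0.6]
grip_width: 0.701
clock: 12.5
position: [0.5151, -0.239, 0.2758]
ee_rot: [-0.698, -0.109, 0.699, -0.109]
ft_force: [-0.1, 0.4, -1.7]
grip_width: 0.584
clk 12.5 pos [ 0.5151 -0.239   0.2758] F [-0.06  0.44 -1.74] q [ 0.8   0.23 -0.52  1.52  0.11  1.42 -0.99]
tool y yaw -72.26 x [-0.001  0.    -1.   ]
shift mm [-4.2  5.6 -4.4]
rotvec [-3.1375e+00 -9.0000e-04  1.0000e-03] deg 179.8
rotvec [0.0041 0.0006 0.0005] deg 0.2<stdin>:8: RuntimeWarning: Mean of empty slice.
  ret = um.true_divide(
Traceback (most recent call last):
ValueError: zero-size array to reduction operation minimum which has no identity
```

View pics/w4.png

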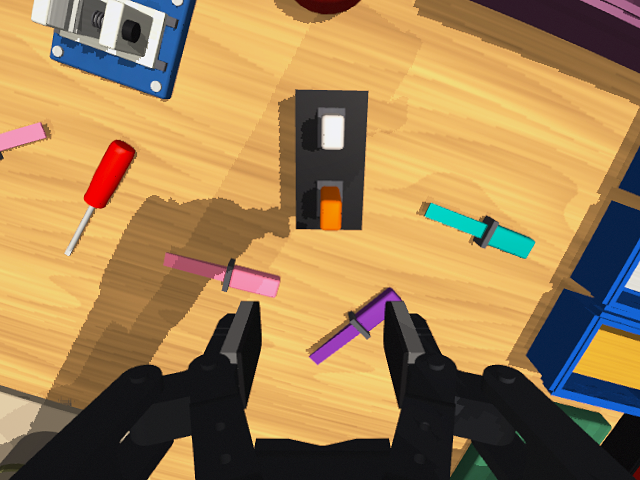

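```bash
python3 - <<'E'
from h import *
import pickle
c=pickle.load(open("w4.pkl","rb"))
P,uv=cloud(c)
k=(uv[:,0]>310)&(uv[:,0]<352)&(uv[:,1]>90)&(uv[:,1]<240)&(P[:,2]>.133)&(P[:,2]<.146)
a=np.radians(17.6);Rm=np.array([[np.cos(a),np.sin(a)],[-np.sin(a),np.cos(a)]])
for nm,s in(("white",uv[:,1]<160),("orange",uv[:,1]>170)):
    q=P[k&s];z=np.median(q[:,2]);q=q[abs(q[:,2]-z)<.003]
    w=q[:,:2]@Rm.T;lo,hi=np.percentile(w,1,0),np.percentile(w,99,0);m=Rm.T@((lo+hi)/2)
    print(nm,len(q),z,hi-lo,m.round(4),cv2.minAreaRect((q[:,:2]*1000).astype(np.float32)))
k=(uv[:,0]>290)&(uv[:,0]<370)&(uv[:,1]>85)&(uv[:,1]<240)&(P[:,2]>.074)&(P[:,2]<.081)
print(cv2.minAreaRect((P[k,:2]*1000).astype(np.float32)))
E
```

```text
white 749 0.13860070054999063 [0.02311546 0.01461273] [ 0.5787 -0.2272] ((578.9259033203125, -227.2213592529297), (23.85746192932129, 14.725188255310059), 17.747657775878906)
orange 636 0.13852971291887606 [0.02262198 0.01487365] [ 0.5221 -0.2447] ((521.994384765625, -244.72259521484375), (23.34609031677246, 15.789485931396484), 15.233315467834473)
((550.024658203125, -235.9723358154297), (119.63899230957031, 59.763389587402344), 17.051897048950195)
```

```bash
python3 -m handwheel '0 6 -4 0.004 0 0 50; 30 0 0 0 0 0 50; 40 0 0 0 0 0 50; 0 0 0 0 0 0 50; 0 0 0 0 0 0 50'; python3 - <<'E'
from h import *
plan([.521,-.244,.095],107.4)
E
```

```text
clock: 13.1
position: [0.5209, -0.2441, 0.2069]
ee_rot: [-0.699, -0.106, 0.699, -0.106]
ft_force: [-0.2, -0.3, 0.9]
grip_width: 0.585
clk 13.1 pos [ 0.5209 -0.2441  0.2069] F [-0.19 -0.29  0.88] q [ 0.79  0.28 -0.51  1.61  0.14  1.29 -1.02]
tool y yaw -72.73 x [-0.001  0.    -1.   ]
shift mm [111.9  -0.   -0.2]
rotvec [ 3.1393e+00  1.0000e-03 -7.0000e-04] deg 179.9
rotvec [-0.0023  0.0005  0.0006] deg 0.1
```

```bash
python3 -m handwheel '40 0 0 0 0 0 50; 30 0 0 0 0 0 50; 22 0 0 0 0 0 50; 19 0 0 0 0 0 50; 0 0 0 0 0 0 50; 0 0 0 0 0 0 50'; python3 - <<'E'
from h import *
plan([.521,-.244,.095],107.4)
c=snap("wrist");cv2.imwrite("pics/w5.png",c["color"])
E
```

```text
clock: 13.7
position: [0.522, -0.2445, 0.0974]
ee_rot: [0.7, 0.106, -0.698, 0.106]
ft_force: [-1.2, 0.2, 1.2]
grip_width: 0.585
clk 13.7 pos [ 0.522  -0.2445  0.0974] F [-1.24  0.2   1.19] q [ 0.77  0.38 -0.5   1.73  0.2   1.08 -1.06]
tool y yaw -72.76 x [ 0.002 -0.001 -1.   ]
shift mm [ 2.4 -0.8  0.8]
rotvec [ 3.1389e+00 -2.5000e-03  2.8000e-03] deg 179.8
rotvec [-0.0027 -0.0018 -0.0016] deg 0.2
```

View pics/w5.png

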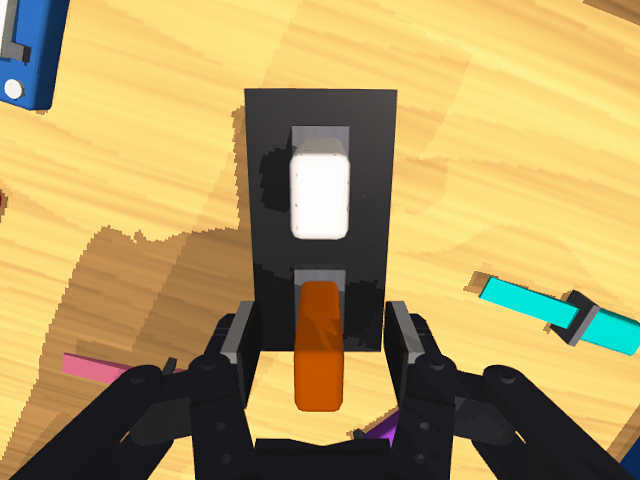

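The orange handle sits midway between the pads, at (319,370). I'll close on it.

```bash
python3 -m handwheel '0 0 0 0 0 0 30; 0 0 0 0 0 0 8; 0 0 0 0 0 0 8; 0 0 0 0 0 0 8; 0 0 0 0 0 0 8; 0 0 0 0 0 0 8' 70; python3 -m handwheel '-20 0 0 0 0 0 8; -20 0 0 0 0 0 8; -35 0 0 0 0 0 8; -45 0 0 0 0 0 8; -45 0 0 0 0 0 8; 0 0 0 0 0 0 8; 0 0 0 0 0 0 8'; python3 - <<'E'
from h import *
import pickle
plan([.59,-.02,.27],87.4)
c=snap("wrist");cv2.imwrite("pics/w6.png",c["color"]);pickle.dump(c,open("w6.pkl","wb"))
c=snap("side");cv2.imwrite("pics/s6.png",c["color"][40:300,220:560].repeat(2,0).repeat(2,1))
E
```

```text
clock: 14.35
position: [0.5213, -0.2444, 0.0964]
ee_rot: [0.7, 0.106, -0.699, 0.106]
ft_force: [-2.5, -0.2, 7.1]
grip_width: 0.176
clock: 15.05
position: [0.521, -0.2442, 0.2611]
ee_rot: [0.7, 0.106, -0.699, 0.106]
ft_force: [0.6, -0.5, -2.4]
grip_width: 0.179
clk 15.05 pos [ 0.521  -0.2442  0.2611] F [ 0.63 -0.51 -2.37] q [ 0.79  0.25 -0.52  1.53  0.12  1.39 -1.  ]
tool y yaw -72.76 x [ 0.002 -0.001 -1.   ]
shift mm [  -9.  -193.6 -132.3]
rotvec [-2.7954e+00  1.7000e-03 -1.9000e-03] deg 160.2
rotvec [ 0.3462 -0.0014 -0.0012] deg 19.8
```

View pics/w6.png

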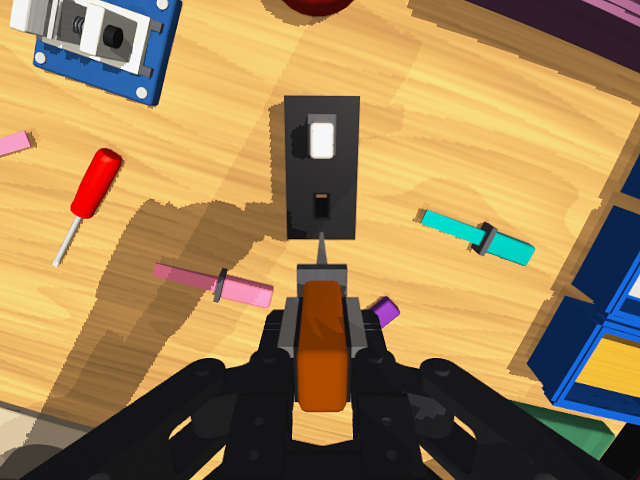

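View pics/s6.png

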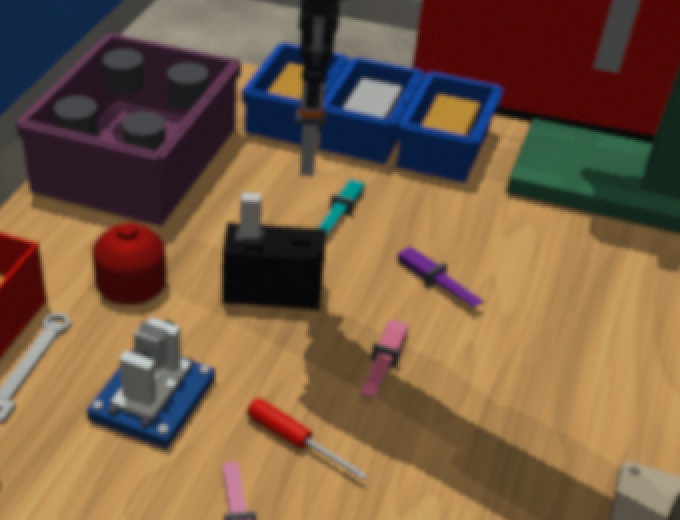

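```bash
python3 -m handwheel '-10 -33 -25 0 0 0 8; 0 -33 -25 0 0 0 8; 0 -33 -25 0 0 0 8; 0 -33 -25 0 0 0 8; 0 -33 -25 0 0 0 8; 0 -33 -24 0 0 0 8; 0 0 0 0 0 0 8'; python3 -m handwheel '0 0 0 0.115 0 0 8; 0 0 0 0.115 0 0 8; 0 0 0 0.115 0 0 8; 0 0 0 0 0 0 8; 0 0 0 0 0 0 8'; python3 - <<'E'
from h import *
import pickle
plan([.605,-.010,.225],87.4)
for n in("wrist","top","side"):
    c=snap(n);cv2.imwrite(f"pics/{n}7.png",c["color"]);pickle.dump(c,open(f"{n}7.pkl","wb"))
E
```

```text
clock: 15.85
position: [0.6042, -0.0033, 0.2685]
ee_rot: [-0.698, -0.111, 0.699, -0.108]
ft_force: [-0.9, 1.4, -0.5]
grip_width: 0.177
clock: 16.35
position: [0.604, -0.011, 0.2692]
ee_rot: [-0.706, 0.014, 0.708, 0.014]
ft_force: [0.5, 0.0, -1.4]
grip_width: 0.182
clk 16.35 pos [ 0.604  -0.011   0.2692] F [ 0.51  0.03 -1.41] q [ 0.41  0.33 -0.6   1.43  0.18  1.44 -1.8 ]
tool y yaw -92.34 x [-0.002 -0.    -1.   ]
shift mm [44.2 -1.  -1. ]
rotvec [-3.1371e+00  2.0000e-04  2.6000e-03] deg 179.7
rotvec [ 0.0045  0.0016 -0.0001] deg 0.3
```

View pics/wrist7.png

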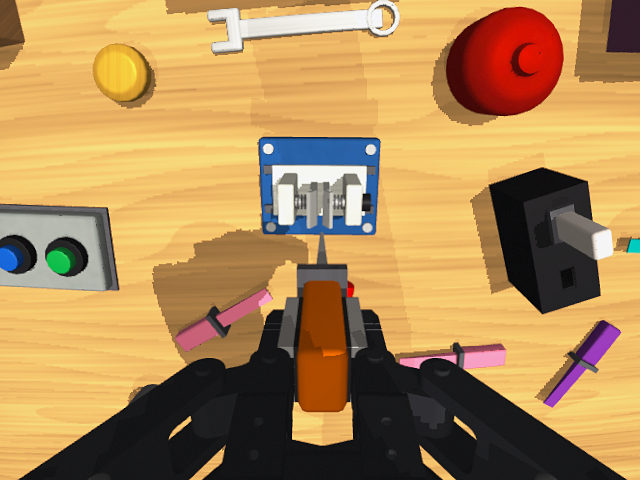

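View pics/side7.png

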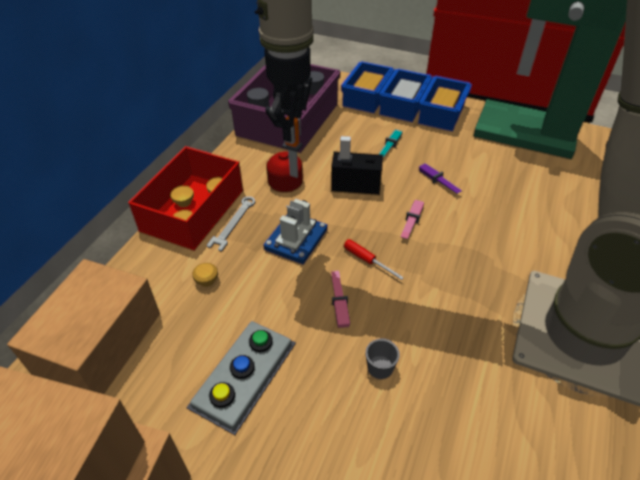

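```bash
python3 - <<'E'
from h import *
import pickle
c=pickle.load(open("wrist7.pkl","rb"))
print("tip",onz(c,[(322,237)],.181).round(4))
a=np.radians(-2.6);Rm=np.array([[np.cos(a),np.sin(a)],[-np.sin(a),np.cos(a)]])
P,uv=cloud(c);k=(uv[:,0]>255)&(uv[:,0]<385)&(uv[:,1]>135)&(uv[:,1]<235)&(P[:,2]>.096)&(P[:,2]<.112)
q=P[k][:,:2]@Rm.T
y=np.sort(q[:,1]);g=np.argmax(np.diff(y));print("outer",y[0],y[-1],"gap",y[g],y[g+1],"x",q[:,0].min(),q[:,0].max())
m=Rm.T@np.array([(q[:,0].min()+q[:,0].max())/2,(y[0]+y[-1])/2]);print("mouth",m)
c2=pickle.load(open("top7.pkl","rb"))
im=c["color"];cv2.imwrite("pics/z7.png",cv2.resize(im[130:290,250:390],None,fx=4,fy=3.7,interpolation=cv2.INTER_CUBIC))
E
```

```text
tip [[ 0.6086 -0.0121  0.181 ]]
outer 0.006777065676569491 0.02778046234348957 gap 0.01476021375198876 0.02045215875468939 x 0.5903255628409271 0.6205173060404806
mouth [ 0.60558201 -0.01020275]
```

View pics/z7.png

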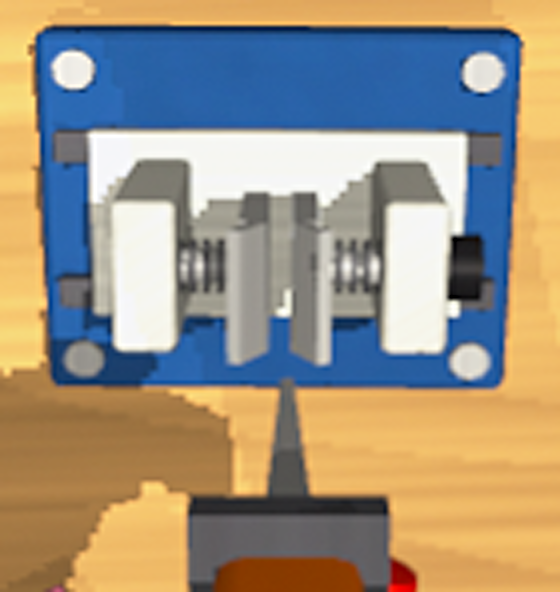

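```bash
python3 -m handwheel '14 -1.5 -4 0.004 0 0 8; 15 0 0 0 0 0 8; 15 0 0 0 0 0 8; 10 0 0 0 0 0 8; 0 0 0 0 0 0 8; 0 0 0 0 0 0 8'; python3 - <<'E'
from h import *
import pickle
plan([.605,-.010,.205],87.4)
c=snap("wrist");pickle.dump(c,open("w8.pkl","wb"))
im=c["color"];cv2.imwrite("pics/z8.png",cv2.resize(im[130:330,230:410],None,fx=3.5,fy=3,interpolation=cv2.INTER_CUBIC))
c=snap("side");cv2.imwrite("pics/s8.png",cv2.resize(c["color"][90:290,220:380],None,fx=3.5,fy=3,interpolation=cv2.INTER_CUBIC))
E
```

```text
clock: 17.1
position: [0.6084, -0.0095, 0.2163]
ee_rot: [-0.707, 0.017, 0.707, 0.017]
ft_force: [-0.0, -0.0, -2.1]
grip_width: 0.177
clk 17.1 pos [ 0.6084 -0.0095  0.2163] F [-0.04 -0.   -2.05] q [ 0.4   0.36 -0.59  1.5   0.2   1.34 -1.82]
tool y yaw -92.76 x [-0. -0. -1.]
shift mm [11.3  0.7  3.4]
rotvec [ 3.1389e+00 -1.0000e-04 -2.0000e-04] deg 179.8
rotvec [-0.0027  0.0001 -0.    ] deg 0.2
```

View pics/z8.png

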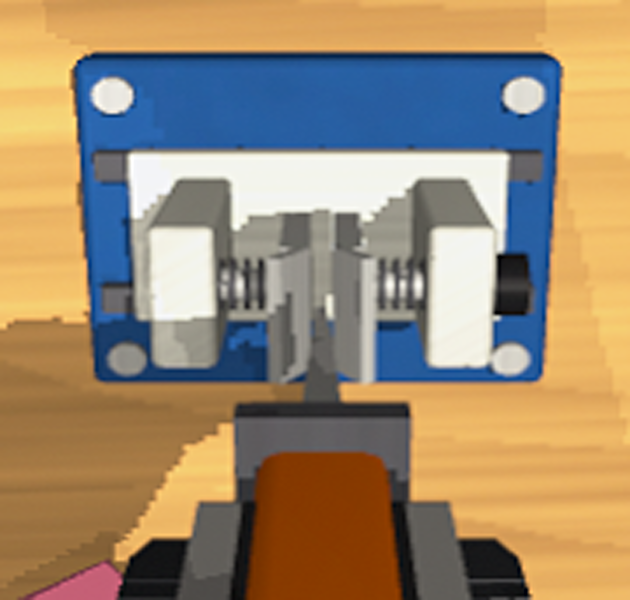

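View pics/s8.png

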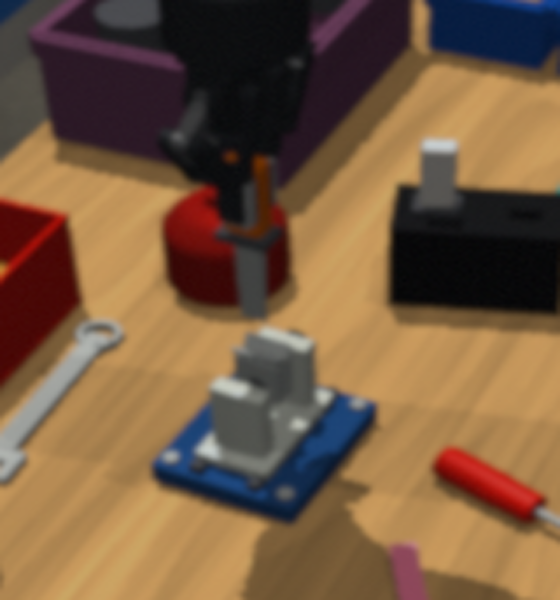

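```bash
python3 - <<'E'
from h import *
import pickle
c=pickle.load(open("w8.pkl","rb"))
print("tip front",onz(c,[(321.4,232)],.128).round(4), "mouth px",proj(c,[.6056,-.0102,.105]), "tcp-tip px", proj(c,[.608,-.0095,.128]))
a=np.radians(-2.6);Rm=np.array([[np.cos(a),np.sin(a)],[-np.sin(a),np.cos(a)]])
P,uv=cloud(c);k=(uv[:,0]>300)&(uv[:,0]<342)&(uv[:,1]>195)&(uv[:,1]<258)&(P[:,2]>.097)&(P[:,2]<.108)
q=P[k][:,:2]@Rm.T
print(q.min(0),q.max(0),Rm.T@((q.min(0)+q.max(0))/2))
E
```

```text
tip front [[ 0.6164 -0.0104  0.128 ]] mouth px [[321.92184072 236.53560482]] tcp-tip px [[320.60972136 244.85177922]]
[0.58997263 0.00684512] [0.62058676 0.02771674] [ 0.60544052 -0.01019416]
```

```bash
python3 -m handwheel '8 0 2 0 0 0 8; 8 0 0.5 0 0 0 8; 6 0 0 0 0 0 8; 4 0 0 0 0 0 8; 0 0 0 0 0 0 8; 0 0 0 0 0 0 8'; python3 - <<'E'
from h import *
import pickle,time
plan([.605,-.010,.205],87.4)
F=[]
for i in range(5):
    c=snap("wrist");F.append(manip.get_obs()["ft_force"])
print(np.round(F,2).tolist(),manip.get_obs()["position"])
pickle.dump(c,open("w9.pkl","wb"))
im=c["color"];cv2.imwrite("pics/z9.png",cv2.resize(im[130:330,230:410],None,fx=3.5,fy=3,interpolation=cv2.INTER_CUBIC))
E
```

```text
clock: 17.8
position: [0.606, -0.0094, 0.1903]
ee_rot: [0.707, -0.017, -0.707, -0.017]
ft_force: [0.2, -0.8, -1.9]
grip_width: 0.181
clk 17.8 pos [ 0.606  -0.0094  0.1903] F [ 0.21 -0.75 -1.87] q [ 0.4   0.38 -0.59  1.54  0.21  1.29 -1.83]
tool y yaw -92.76 x [ 0.  0. -1.]
shift mm [-14.7   0.7   1. ]
rotvec [3.1388e+00 0.0000e+00 1.0000e-04] deg 179.8
rotvec [-0.0028 -0.      0.    ] deg 0.2
[[-0.3, 0.21, -1.31], [0.17, -0.84, -1.44], [0.16, 0.61, -2.28], [0.01, 0.0, -0.88], [-0.09, 0.09, -0.82]] [ 0.60611646 -0.0094096   0.19053507]
```

View pics/z9.png

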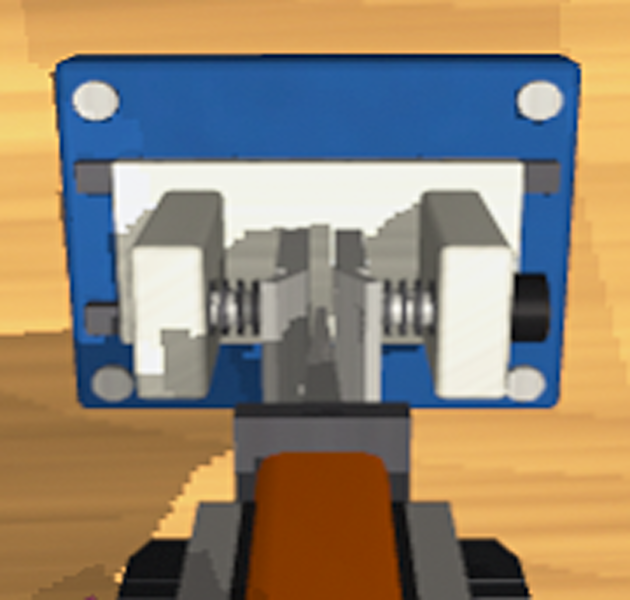

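```bash
python3 -m handwheel '3 0 0 0 0 0 8; 3 0 0 0 0 0 8; 2 0 0 0 0 0 8; 2 0 0 0 0 0 8; 2 0 0 0 0 0 8'; python3 -m handwheel '1 0 0 0 0 0 8; 1 0 0 0 0 0 8';python3 -m handwheel '1 0 0 0 0 0 8; 1 0 0 0 0 0 8';python3 -m handwheel '1 0 0 0 0 0 8; 1 0 0 0 0 0 8'
```

```text
clock: 18.55
position: [0.6059, -0.0094, 0.1781]
ee_rot: [-0.707, 0.017, 0.707, 0.017]
ft_force: [-0.2, -0.6, -1.0]
grip_width: 0.179
clock: 18.75
position: [0.606, -0.0094, 0.1762]
ee_rot: [0.707, -0.017, -0.707, -0.017]
ft_force: [0.9, -0.2, -0.8]
grip_width: 0.179
clock: 18.95
position: [0.606, -0.0094, 0.1743]
ee_rot: [0.707, -0.017, -0.707, -0.017]
ft_force: [-0.0, 0.8, -0.9]
grip_width: 0.178
clock: 19.15
position: [0.6059, -0.0094, 0.1722]
ee_rot: [0.707, -0.017, -0.707, -0.017]
ft_force: [0.1, -0.6, -0.8]
grip_width: 0.179
```

```bash
python3 -m handwheel '1 0 0 0 0 0 8; 1 0 0 0 0 0 8'|grep -E "pos|ft";python3 -m handwheel '1 0 0 0 0 0 8; 1 0 0 0 0 0 8'|grep -E "pos|ft"
```

```text
position: [0.606, -0.0094, 0.1702]
ft_force: [-0.5, 0.7, -0.8]
position: [0.6059, -0.0094, 0.1682]
ft_force: [-0.3, 0.9, -1.4]
```

```bash
python3 -m handwheel '1 0 0 0 0 0 8; 1 0 0 0 0 0 8'|grep -E "pos|ft"
```

```text
position: [0.606, -0.0094, 0.1662]
ft_force: [0.5, 0.1, -1.6]
```

```bash
python3 -m handwheel '1 0 0 0 0 0 8; 1 0 0 0 0 0 8'|grep -E "pos|ft"
```

```text
position: [0.606, -0.0094, 0.1642]
ft_force: [0.7, -1.3, -1.3]
```

```bash
python3 -m handwheel '1 0 0 0 0 0 8; 1 0 0 0 0 0 8'|grep -E "pos|ft"
```

```text
position: [0.6059, -0.0094, 0.1622]
ft_force: [-0.5, -0.5, -1.5]
```

```bash
python3 -m handwheel '1 0 0 0 0 0 8; 1 0 0 0 0 0 8'|grep -E "pos|ft"
```

```text
position: [0.6059, -0.0094, 0.1602]
ft_force: [-0.6, 0.3, -1.4]
```

```bash
python3 -m handwheel '1 0 0 0 0 0 8; 1 0 0 0 0 0 8'|grep -E "pos|ft"
```

```text
position: [0.606, -0.0094, 0.1582]
ft_force: [-0.2, 0.2, -2.9]
```

```bash
python3 -m handwheel '1 0 0 0 0 0 8; 1 0 0 0 0 0 8'|grep -E "pos|ft"
```

```text
position: [0.606, -0.0094, 0.1562]
ft_force: [-0.2, 0.2, -1.4]
```

```bash
python3 -m handwheel '1 0 0 0 0 0 8; 1 0 0 0 0 0 8'|grep -E "pos|ft"
```

```text
position: [0.606, -0.0094, 0.1542]
ft_force: [-1.1, 0.0, -0.8]
```

```bash
python3 - <<'E'
from h import *
F=[]
for i in range(3):
    c=snap("wrist");o=manip.get_obs();F.append(o["ft_force"])
print(np.round(F,2).tolist(),o["position"],o["clock"])
im=c["color"];cv2.imwrite("pics/z10.png",cv2.resize(im[180:380,230:410],None,fx=3.5,fy=3,interpolation=cv2.INTER_CUBIC))
E
```

```text
[[-0.66, -0.03, -2.83], [-0.69, 0.42, -2.41], [-0.4, 0.84, -1.76]] [ 0.6059466  -0.00939287  0.15423046] 21.1
```

View pics/z10.png

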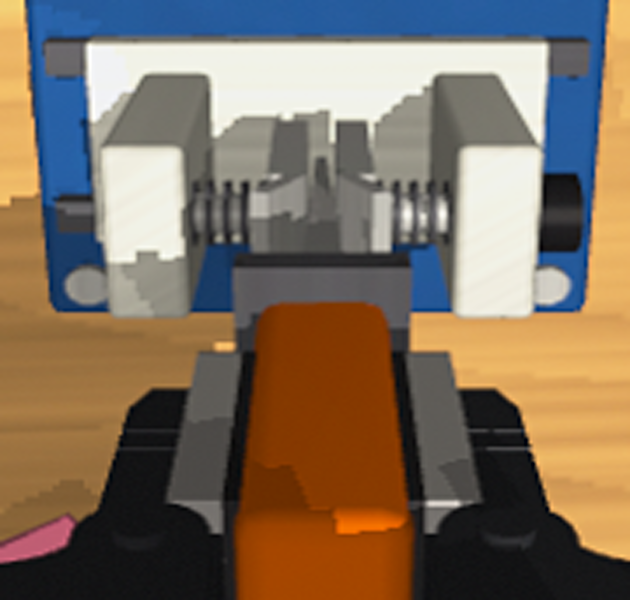

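The blade is between the plates with its tip near z 0.066, and there's no drag yet. I'll keep going in small steps.

```bash
python3 -m handwheel '1 0 0 0 0 0 8; 1 0 0 0 0 0 8'|grep -E "pos|ft"
```

```text
position: [0.606, -0.0094, 0.1523]
ft_force: [0.2, 0.0, -1.8]
```

```bash
python3 -m handwheel '1 0 0 0 0 0 8; 1 0 0 0 0 0 8'|grep -E "pos|ft"
```

```text
position: [0.6059, -0.0094, 0.1502]
ft_force: [0.9, -0.0, -1.6]
```

```bash
python3 -m handwheel '1 0 0 0 0 0 8; 1 0 0 0 0 0 8'|grep -E "pos|ft"
```

```text
position: [0.606, -0.0094, 0.1482]
ft_force: [-0.3, 0.0, -1.6]
```

```bash
python3 -m handwheel '1 0 0 0 0 0 8; 1 0 0 0 0 0 8'|grep -E "pos|ft"
```

```text
position: [0.606, -0.0094, 0.1462]
ft_force: [-0.2, -0.8, -1.3]
```

```bash
python3 -m handwheel '1 0 0 0 0 0 8; 1 0 0 0 0 0 8'|grep -E "pos|ft"
```

```text
position: [0.606, -0.0093, 0.1442]
ft_force: [0.4, 1.0, -1.1]
```

```bash
python3 -m handwheel '1 0 0 0 0 0 8; 1 0 0 0 0 0 8'|grep -E "pos|ft"
```

```text
position: [0.606, -0.0093, 0.1423]
ft_force: [-0.2, 0.8, -0.8]
```

```bash
python3 -m handwheel '1 0 0 0 0 0 8'|grep -E "pos|ft"
```

```text
position: [0.6061, -0.0094, 0.1414]
ft_force: [-0.8, 0.4, 1.3]
```

```bash
python3 -m handwheel '1 0 0 0 0 0 8'|grep -E "pos|ft"
```

```text
position: [0.6062, -0.0094, 0.1405]
ft_force: [-0.3, 0.1, 2.3]
```

```bash
python3 -m handwheel '1 0 0 0 0 0 8'|grep -E "pos|ft"
```

```text
position: [0.6062, -0.0094, 0.1396]
ft_force: [0.5, 0.5, 2.5]
```

```bash
python3 -m handwheel '1 0 0 0 0 0 8'|grep -E "pos|ft"
```

```text
position: [0.6063, -0.0094, 0.1387]
ft_force: [-0.8, -0.3, 4.4]
```

```bash
python3 -m handwheel '1 0 0 0 0 0 8'|grep -E "pos|ft"
```

```text
position: [0.6063, -0.0094, 0.1377]
ft_force: [-0.3, 1.4, 4.5]
```

```bash
python3 -m handwheel '1 0 0 0 0 0 8'|grep -E "pos|ft"
```

```text
position: [0.6063, -0.0094, 0.1367]
ft_force: [-0.0, 0.2, 5.1]
```

```bash
python3 -m handwheel '0.7 0 0 0 0 0 8'|grep -E "pos|ft"
```

```text
position: [0.6064, -0.0094, 0.136]
ft_force: [-0.1, 0.0, 6.1]
```

The drag is about 7.5 N (6.1 N measured plus about 1.4 N gauge weight), which is mid-range. I'll stop here, settle and check.

```bash
python3 -m handwheel '0 0 0 0 0 0 8; 0 0 0 0 0 0 8; 0 0 0 0 0 0 8; 0 0 0 0 0 0 8; 0 0 0 0 0 0 8'; python3 - <<'E'
from h import *
F=[];X=[]
for i in range(4):
    c=snap("wrist");o=manip.get_obs();F.append(o["ft_force"]);X.append(o["position"])
print(np.round(F,2).tolist(),np.round(X,4).tolist(),o["clock"],o["grip_width"])
a=c["color"][180:480,180:460]
s=snap("side");b=s["color"][60:260,220:420]
t=snap("top");cv2.imwrite("pics/t11.png",t["color"])
cv2.imwrite("pics/f11.png",np.hstack([cv2.resize(a,(392,420)),cv2.resize(b,(400,420),interpolation=cv2.INTER_CUBIC)]))
cv2.imwrite("pics/s11.png",s["color"])
E
```

```text
clock: 23.5
position: [0.6063, -0.0094, 0.1359]
ee_rot: [0.707, -0.017, -0.707, -0.017]
ft_force: [0.9, 0.1, 5.3]
grip_width: 0.181
[[1.15, -0.6, 4.44], [0.58, 0.03, 5.24], [1.11, 0.46, 5.78], [1.05, -0.81, 4.05]] [[0.6063, -0.0094, 0.1359], [0.6063, -0.0094, 0.1359], [0.6063, -0.0094, 0.1359], [0.6063, -0.0094, 0.1359]] 23.7 0.1837792292359105
```

View pics/f11.png

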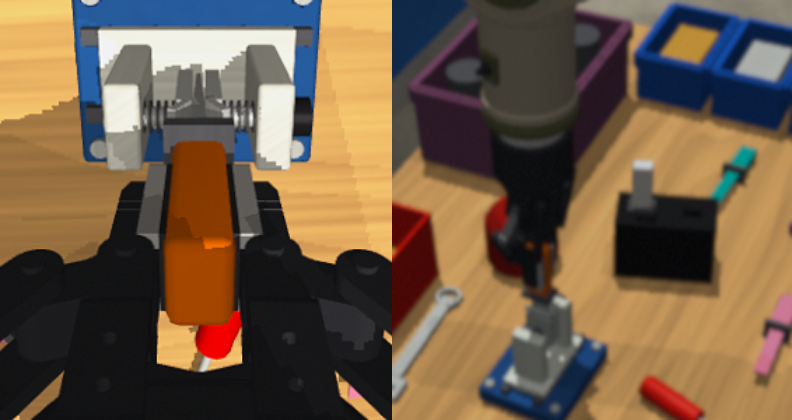

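View pics/s11.png

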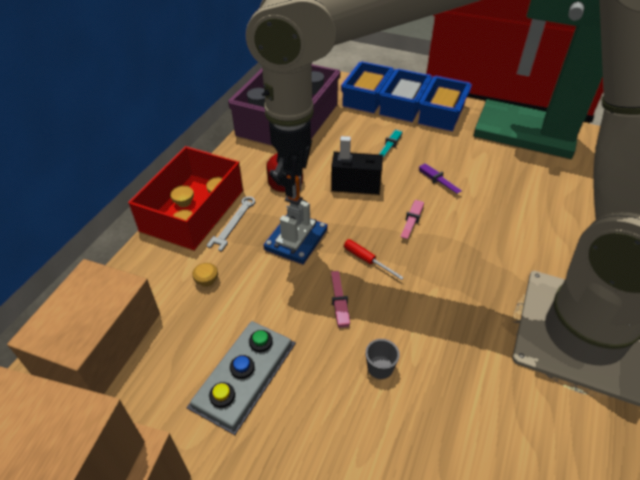

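```bash
python3 -c "
from workcell import hand_in
print(hand_in())"
```

```text
the job is handed in; nothing more can be done
None
```

I pressed the keys in the order yellow, blue, green. Each bottomed at a fingertip height of 36 mm with 16–22 N. I lifted off each one before going to the next. I did not measure the keys coming back up, but they looked up in the last side picture.

I then took the orange gauge out of its rack by the handle, gripping it with 70 N across its 16 mm. I lowered the blade between the plates in steps of 1–2 mm, and dragging began with the fingertips at about 141 mm. I stopped about 5.5 mm further down, at a sliding drag of about 7.5 N (6.1 N measured plus about 1.4 N for the gauge's weight). By estimate that pushes each plate about 0.2 mm, under the 0.35 mm limit; I did not measure the plate positions directly.

I handed in at about 23.7 s:
- **Stillness and grip:** the position did not change over four readings, and the gauge was still gripped by the handle.
- **Force:** it had eased to 4–6 N once the blade stopped.
- **Rest of the bench:** the white gauge and the other things looked undisturbed.

No check failed. The cameras disagreed by 2–4 mm on where things stood. The force readings scattered by about 0.7 N, so the 7.5 N could be off by that much.

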